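# Load the sample carrier and hold it up level

## Robot

A 7-joint arm with a two-finger parallel gripper is mounted at the origin on a cart in front of the work surface, level with it; the furniture and walls round the work are solid. World frame = base frame: x ahead of the robot, y to its left, z up, the work surface at z = 0. Lengths are in m, angles in rad, forces in N, time in s.
With the tool pointing down it reaches from about 0.35 to 0.9 m from the base axis. Payload 19.9 kg.
Tool frame: the origin (TCP) lies between the finger pads; the fingertips stand 25 mm ahead of it and the grasp point (between the pads) lies 6 mm ahead of it (arm.tip_reach is the distance from the TCP to the fingertips, in m); z points along the fingers, y is the line along which they close (so a half turn about z gives the same grasp; the last joint's range is limited). The gripper opens to 94 mm and grips with 3 to 60 N. Pads are 16 mm wide; open, the fingers measure 119 mm over their backs; the gripper's body (75 mm by 177 mm) begins 78 mm behind the grasp point.
Start: joints at [1.244, 0.417, -0.01, 1.614, 0.005, 1.111, -0.053], TCP at [0.176, -0.6, 0.23] pointing down, gripper open.
Joint ranges: [-2.81, 2.81], [-0.39, 2.02], [-1.27, 1.25], [0.06, 2.57], [-1.19, 4.33], [0.19, 2], [-2.82, 2.82]. Speed limits (rad/s): [1.89, 1.89, 2.39, 2.39, 3.01, 3.01, 3.01].

## Interface

Orientations are given as a unit quaternion [w, x, y, z].
In Python, from rig import arm, optics, hand_in, models gives the robot as it stands. The module is installed in compiled form; this text tells all that it offers.
- The arm moves only by the tool servo_tool, never from a script. Its argument "targets" is a list of rows, each an object with "slide": the shift along the tool's x, y, z in m, a list of three; "delta_rot": the turn, a rotation vector about the tool's x, y, z in degrees, a list of three. In form: [{"slide": [dx, dy, dz], "delta_rot": [wx, wy, wz]}, ...]. A call has 1 to 20 rows; each row is the pose to reach, as a shift and turn from the pose commanded when the call began, along the tool's axes at that moment; what a row does not reach only later rows make up. A row lasts 1/8 s, in which the tool goes at most 62.5 mm and 10.7 degrees, less where a joint would pass 70% of its speed; a pose out of reach is approached as far as the arm can. A call with a gripper value outside its range is refused whole. "fingers" is the finger opening in m, from 0 to 0.094, set as the call begins (left out, the last holds). The fingers move at their own pace and stop on an object; "force" is the grip in N (left out, the last holds). Time passes only in rows, so rows that repeat a pose let the fingers close. It gives the time, the measured TCP pose, the force, the opening and the grip force at its end, in the units of the state.
- arm.sense(): the state, without advancing time (a new reading comes with each control period).
- optics.capture(name): name is "side" or "top" or "wrist"; returns a dict with "img" (420x560x3 uint8, red, green, blue), "K" (3x3 intrinsics, pixels), "origin" and "rotation" of the camera in the world; the wrist camera has in their place "mount" (4x4, takes a point from camera to tool coordinates, whose origin is the TCP and whose axes are the flange's). Camera axes: x right, y down, z forward; pixel columns grow to the right and rows downward; lengths in m; the calibration is good to about 2 mm. A picture is of the moment at which its call begins: read the wrist's pose just before it. There is no depth.
- hand_in(): hands the job in; it is judged then, once.
Trained networks look in a picture, given as the dict that the camera call returned (one of the last four; its "shot" number tells which), for a name from the list of things; names that differ only in an ending like _2 or _b are one class to them, and where a whole thing is asked for, a point or a joint stands for the part that bears it (a point fixed in the world has none). Each returns a list of dicts, best first, with "score" (0 to 1); they miss things now and then, are a little off and sometimes report something else, mostly with a low value. They report only what shows in the picture. A call takes as long as a camera call.
- models.outline_of(target, picture): "region" (420x560 bool, what is visible of it) and "point" ([row, column] in pixels, amid what is visible of it).
The state is a dict: "clock": time; "qpos": joint angles; "dq": joint speeds; "joint_efforts": joint torques, N m; "eef_pos": TCP position; "eef_rot": TCP orientation; "force": force on the tool from outside, world axes, zero at the start; "moment": the same for the moment, N m; "width": finger opening in m; "grasp_force": force on a finger pad.
Only numpy, scipy, OpenCV 4.12 (cv2) and the standard library are available. Lean on these libraries where they do the work, as an engineer would, in place of code of your own. Each camera call takes 0.05 s, during which the arm holds its last target. There are 200 camera calls.

## Task

Stand the slim vial in the small round nest and the wide white-capped jar in the large round nest of the grey carrier, each upright and right down on the bottom of its nest, let go of them, and leave the carrier standing on the worktop meanwhile. Then lift the loaded carrier by its white handle bar about 10 cm clear of the worktop, keeping it level, and finish while still holding it there, steady. Leave the small glass dish and the red cap near the work where they are.

Things in the scene. Friction and masses are not known exactly. Their poses are not given: they have to be found in the camera images.
- carrier: loose sample carrier, about 0.45 kg empty: a grey plastic block 80 (x) x 230 (y) x 30 mm on four 4 mm rubber feet (block top 34 mm above the worktop), with a round nest near each end of its long y axis and a bridge handle in the middle. Origin at the centre of its underside (foot level), z up, y along its length towards the small nest; at the start it stands flat on the worktop
- small_nest (a point): centre of the floor of the small nest, 80 mm from the carrier's centre towards carrier +y; round hole 33 mm wide, 24 mm deep, its floor 10 mm above the carrier's underside
- large_nest (a point): centre of the floor of the large nest, 80 mm from the carrier's centre towards carrier -y; round hole 52.5 mm wide, 24 mm deep, its floor 10 mm above the carrier's underside
- handle (a point): centre of the white handle bar, above the carrier's centre, 111 mm above its underside; the bar is 16 mm thick (carrier x), 62 mm long (carrier y) and 22 mm tall (its top 122 mm above the underside), carried on two 10 mm round steel posts 22 mm either side of its centre along y; axes as the carrier's
- vial: slim sample vial with white screw cap (cap fixed), 84 mm tall, body 28 mm wide, cap 30 mm wide and the topmost 17 mm, 35 g; stands upright on the worktop; origin at the centre of its underside, z up
- jar: wide sample jar with white screw cap (cap fixed), 77 mm tall, body 47 mm wide, cap 50 mm wide and the topmost 16 mm, 70 g; stands upright on the worktop; origin at the centre of its underside, z up
- dish: bystander: small open glass dish, 56 mm wide, 14 mm tall, between the parts and the carrier; origin at the centre of its underside
- loose_cap: bystander: loose red screw cap, 45 mm wide, 13 mm tall, lying beyond the parts; origin at the centre of its underside

How it is judged:
On the way:
1. vial and jar stand in their nests, released, the carrier still standing on the worktop (horizontal distance between vial and small_nest below 0.008 m and z of vial in the frame of small_nest between -0.006 and 0.006 m and contact force between the fingers and vial below 0.2 N and horizontal distance between jar and large_nest below 0.008 m and z of jar in the frame of large_nest between -0.006 and 0.006 m and contact force between the fingers and jar below 0.2 N and height (world z) of carrier below 0.008 m and angle between each of vial, jar's own z axis and vertical below 0.12 rad), for 0.3 s.
At the end, for the whole second after the job is handed in: Fingers hold the carrier (over 2 N) 60 to 200 mm up, level within 0.12 rad, still (0.03 m/s, 0.15 rad/s); vial and jar in their nests (8 mm of centre, 6 mm of floor, tilt under 0.25 rad), untouched by the fingers; dish and loose cap within 30 mm of their start (horizontal distance between vial and small_nest below 0.008 m and z of vial in the frame of small_nest between -0.006 and 0.006 m and contact force between the fingers and vial below 0.2 N and horizontal distance between jar and large_nest below 0.008 m and z of jar in the frame of large_nest between -0.006 and 0.006 m and contact force between the fingers and jar below 0.2 N and height (world z) of carrier between 0.06 and 0.2 m and angle between carrier's own z axis and vertical below 0.12 rad and angle between each of vial, jar's own z axis and vertical below 0.25 rad and contact force between the fingers and carrier above 2 N and linear speed of carrier below 0.03 m/s and angular speed of carrier below 0.15 rad/s and distance of each of dish, loose_cap from where it was at the start of the episode below 0.03 m); the arm keeps its last pose, push and grip.
It fails at once if the carrier tips by more than 0.3 rad (angle between carrier's own z axis and vertical above 0.3 rad).
It fails at once if the dish or the loose cap is moved by more than 30 mm (distance of any of dish, loose_cap from where it was at the start of the episode above 0.03 m).
It also fails if it takes over 72 s, if anything falls off the work surface, if the arm or the gripper's body presses on something with over 40 N, if the wrist force passes 120 N, or if a joint passes its speed limit or range.

## Working session

There is one attempt and no reset: what is moved stays moved. The work goes in short steps, Python scripts to look and compute and a tool call to move; the robot and the scene stay as the last step left them, time stands still between calls to the robot, and variables do not carry over. Pictures are saved under pics/ and viewed, at most 11 in all, crops included, and the job is handed in when it is done.

Besides the shell and the picture viewer there is one more tool, called after "Emit:" by a JSON object that holds its "fn" and its "kwargs". servo_tool: Moves the arm, as the interface text tells. Its arguments: {"type":"object","properties":{"targets":{"type":"array"},"fingers":{"type":"number"},"force":{"type":"number"}},"required":["targets"]}

```bash
mkdir -p pics
cat > h.py <<'E'
import numpy as np, cv2
from rig import arm, optics, hand_in, models
from scipy.spatial.transform import Rotation as R
def rot(q): return R.from_quat([q[1],q[2],q[3],q[0]]).as_matrix()
def shot(name):
    s=arm.sense(); p=optics.capture(name)
    if 'mount' in p:
        T=np.eye(4);T[:3,:3]=rot(s['eef_rot']);T[:3,3]=s['eef_pos'];M=T@np.array(p['mount'])
        p['o']=M[:3,3];p['Rm']=M[:3,:3]
    else: p['o']=np.array(p['origin']);p['Rm']=np.array(p['rotation']); 
    if p['Rm'].shape!=(3,3): p['Rm']=rot(p['Rm'])
    return p
def ray(p,uv,z):
    d=p['Rm']@np.linalg.solve(p['K'],[uv[0],uv[1],1]); return p['o']+d*(z-p['o'][2])/d[2]
def proj(p,X):
    c=(np.atleast_2d(X)-p['o'])@p['Rm']; q=c@np.array(p['K']).T; return q[:,:2]/q[:,2:]
def save(p,n): cv2.imwrite('pics/'+n,p['img'][:,:,::-1])
E
python3 - <<'E'
from h import *
s=arm.sense();print({k:np.round(v,3) for k,v in s.items()})
ims=[]
for n in ['top','side']:
    p=shot(n);save(p,n+'0.png');print(n,p['o'],p['Rm'].round(3).tolist(),np.array(p['K']).round(1).tolist())
    for t in ['carrier','handle','small_nest','large_nest','vial','jar','dish','loose_cap']:
        for r in models.outline_of(t,p)[:2]:
            m=r['region'];ys,xs=np.nonzero(m)
            print(t,round(r['score'],2),np.round(r['point'],1),m.sum(),xs.min(),xs.max(),ys.min(),ys.max(),'z0',ray(p,(r['point'][1],r['point'][0]),0).round(3))
E
```

```text
{'clock': np.float64(0.0), 'qpos': array([ 1.245,  0.418, -0.01 ,  1.614,  0.005,  1.111, -0.053]), 'dq': array([ 0.   , -0.   , -0.   ,  0.   , -0.002, -0.001, -0.   ]), 'joint_efforts': array([ 1.0000e-03, -8.5124e+01,  6.3900e-01, -4.2598e+01, -4.9000e-02,
        1.9000e-02,  0.0000e+00]), 'eef_pos': array([ 0.175, -0.599,  0.23 ]), 'eef_rot': array([-0.001,  0.99 ,  0.142, -0.   ]), 'force': array([ 1.092,  0.674, -0.194]), 'moment': array([-0.01 , -0.011,  0.009]), 'grasp_force': np.float64(0.0), 'width': np.float64(0.094)}
top [ 0.52701164 -0.02568322  1.04625392] [[0.017, -0.998, 0.068], [-0.999, -0.015, 0.037], [-0.036, -0.069, -0.997]] [[435.1, 0.0, 279.7], [0.0, 435.1, 206.2], [0.0, 0.0, 1.0]]
carrier 0.95 [214.7 241.6] 3477 190 292 180 252 z0 [0.576 0.105 0.   ]
carrier 0.57 [147.9 329.9] 289 321 340 140 158 z0 [ 0.742 -0.107  0.   ]
handle 0.84 [216.  242.9] 3347 191 291 180 252 z0 [0.573 0.101 0.   ]
handle 0.38 [277.  374.5] 223 366 384 269 285 z0 [ 0.434 -0.215  0.   ]
large_nest 0.84 [216.3 240.3] 3401 190 291 180 252 z0 [0.572 0.108 0.   ]
large_nest 0.23 [276.6 375
[... 453 characters left out ...]
6, -0.092, 0.198], [-0.219, -0.43, 0.876], [0.004, -0.898, -0.439]] [[412.0, 0.0, 278.5], [0.0, 412.0, 212.2], [0.0, 0.0, 1.0]]
carrier 0.84 [215.6 256.6] 1769 231 281 177 242 z0 [0.574 0.14  0.   ]
handle 0.72 [217.2 256.8] 1771 231 281 177 242 z0 [0.573 0.13  0.   ]
small_nest 0.79 [214.8 257.4] 1863 231 282 177 242 z0 [0.577 0.145 0.   ]
large_nest 0.62 [214.9 256. ] 1840 231 281 176 243 z0 [0.573 0.145 0.   ]
vial 0.79 [276.6 218.7] 555 211 226 259 300 z0 [ 0.443 -0.134  0.   ]
jar 0.8 [282.2 309.7] 1040 299 324 260 305 z0 [ 0.63  -0.196  0.   ]
dish 0.56 [257.5 296.1] 341 283 306 250 267 z0 [ 0.627 -0.095  0.   ]
loose_cap 0.53 [251.7 342.1] 213 334 353 247 260 z0 [ 0.741 -0.094  0.   ]
```

Run:
```python
import cv2
a=cv2.imread('pics/top0.png')[120:320,170:430];b=cv2.imread('pics/side0.png')[150:330,190:390]
cv2.imwrite('pics/v1.png',cv2.resize(a,None,fx=3,fy=3,interpolation=cv2.INTER_CUBIC))
cv2.imwrite('pics/v2.png',cv2.resize(b,None,fx=3,fy=3,interpolation=cv2.INTER_CUBIC))
```

```text
(no output)
```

View pics/v1.png

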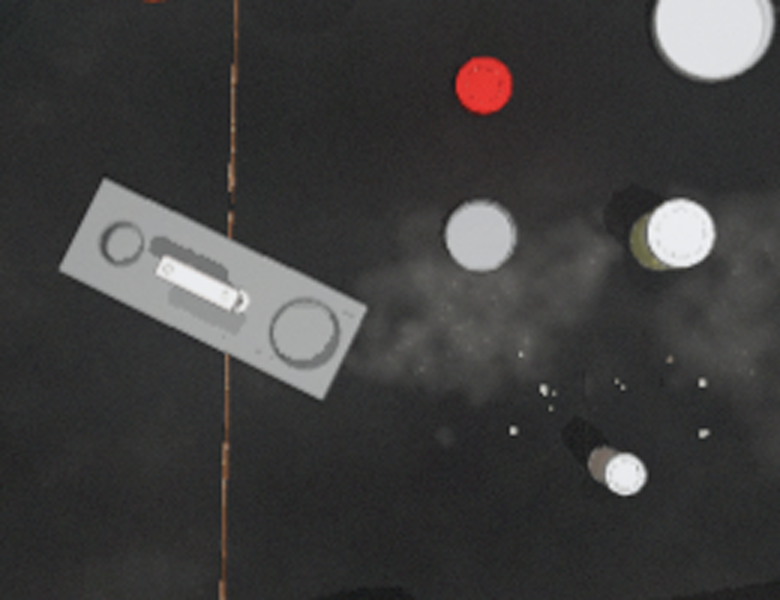

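View pics/v2.png

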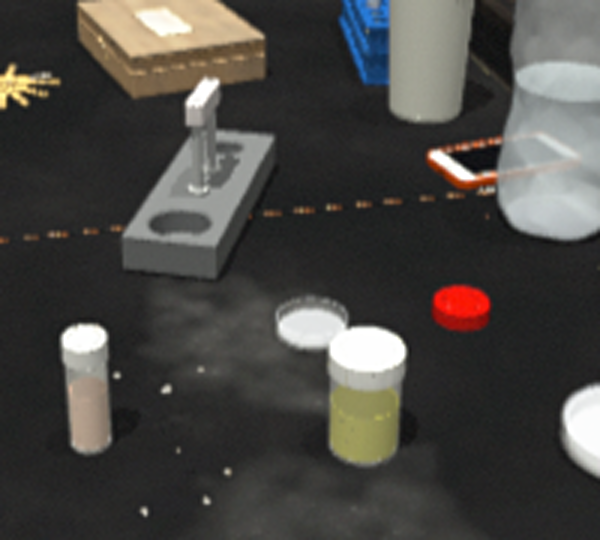

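Top view: the vial cap is at about (379,278), the jar cap at (397,198), the small nest at (211,201) and the large nest at (271,231). The carrier is turned about 26°, with its small nest to the far left. The side view agrees. Next I fit these more precisely.

```bash
cat >> h.py <<'E'
def whitecap(p,X,z,rad,thr=150):
    # centroid of bright blob near projected X at height z
    c=proj(p,np.array([[X[0],X[1],z]]))[0]; r=np.linalg.norm(proj(p,np.array([[X[0]+rad,X[1],z]]))[0]-c)
    g=p['img'].min(2); m=(g>thr).astype(np.uint8)
    n,l,st,ce=cv2.connectedComponentsWithStats(m)
    k=min([i for i in range(1,n) if st[i,4]>0.3*np.pi*r*r],key=lambda i:np.hypot(*(ce[i]-c)))
    cs,_=cv2.findContours((l==k).astype(np.uint8),0,1); h=cv2.convexHull(max(cs,key=cv2.contourArea))
    e=cv2.fitEllipse(h); return e,ray(p,e[0],z),r
def move(s,X,yaw_y=None):
    """slide in tool axes from the measured pose to TCP X; turn about tool z so tool y has world angle yaw_y (deg)"""
    M=rot(s['eef_rot']); d=M.T@(np.array(X)-s['eef_pos']); a=np.degrees(np.arctan2(M[1,1],M[0,1]))
    w=None if yaw_y is None else -(((yaw_y-a)+90)%180-90)
    return (d*1000).round(1), w, a
E
python3 - <<'E'
from h import *
p=shot('top')
for n,uv,z in [('vial',(378.7,278),.084),('jar',(397,197.7),.077),('sn',(211,201),.034),('ln',(271.3,230.7),.034),('h',(236.7,214.3),.122)]:
    print(n,ray(p,uv,z).round(4))
C=np.array([(105,178),(367,307),(323,400),(59,270)])/3+[170,120]
P=np.array([ray(p,c,.034) for c in C]);print(P.round(4),P.mean(0).round(4),np.linalg.norm(P[0]-P[1]),np.linalg.norm(P[1]-P[2]))
for n,X,z,r in [('vial',(.43,-.215),.084,.015),('jar',(.62,-.25),.077,.025)]:
    print(n,whitecap(p,X,z,r))
p=shot('side')
for n,X,z,r in [('vial',(.43,-.215),.084,.015),('jar',(.62,-.25),.077,.025)]:
    print(n,whitecap(p,X,z,r))
print(np.array(optics.capture('wrist')['mount']).round(4))
E
```

```text
vial [ 0.4391 -0.2085  0.084 ]
jar [ 0.6157 -0.2498  0.077 ]
sn [0.6058 0.1731 0.034 ]
ln [0.5385 0.0301 0.034 ]
h [0.5712 0.0998 0.122 ]
[[ 0.6568  0.1888  0.034 ]
 [ 0.5587 -0.0185  0.034 ]
 [ 0.4864  0.0143  0.034 ]
 [ 0.5838  0.223   0.034 ]] [0.5714 0.1019 0.034 ] 0.22935245320193298 0.07944888988216886
vial (((377.99847412109375, 277.5158386230469), (12.707381248474121, 13.461252212524414), 143.14720153808594), array([ 0.44014138, -0.20701109,  0.084     ]), np.float64(6.958204422202714))
jar (((396.42095947265625, 197.3187713623047), (21.99339485168457, 22.392807006835938), 155.69314575195312), array([ 0.6165273, -0.2485233,  0.077    ]), np.float64(11.213482019462667))
vial (((217.47134399414062, 265.2298583984375), (14.616632461547852, 16.459918975830078), 14.940454483032227), array([ 0.43806533, -0.21792132,  0.084     ]), np.float64(7.988782677248883))
jar (((304.2174377441406, 265.21966552734375), (23.7221736907959, 45.07157897949219), 109.93531036376953), array([ 0.60187181, -0.24264649,  0.077     ]), np.float64(12.48790491002409))
[[-7.000e-04 -9.658e-01 -2.594e-01  7.380e-02]
 [ 1.000e+00 -9.000e-04  5.000e-04  1.600e-03]
 [-7.000e-04 -2.594e-01  9.658e-01 -1.536e-01]
 [ 0.000e+00  0.000e+00  0.000e+00  1.000e+00]]
```

Run:
```python
from h import *
s=arm.sense();print(move(s,(.439,-.208,.2),-25.2), s['clock'])
```

```text
(array([ 362.9, -302. ,   30.4]), np.float64(-48.48188450383611), np.float64(-73.68188450383613)) 1.05
```

Emit:
{"fn": "servo_tool", "kwargs": {"targets": [{"slide": [45,-38,4],"delta_rot": [0,0,-6]}]}}

```text
clock: 1.18
eef_pos: [0.208, -0.5494, 0.2258]
eef_rot: [0.0, 0.981, 0.192, -0.001]
force: [2.2, 1.2, -0.0]
width: 0.094
grasp_force: 0.0
```

That row was in mm by mistake, since slides are in metres. The per-row limit cut it to a harmless 60 mm step in the intended direction. I'll recompute and continue in metres.

Run:
```python
from h import *
s=arm.sense();print(move(s,(.439,-.208,.2),-25.2), s['clock'])
```

```text
(array([ 342.6, -229.4,   25.3]), np.float64(-42.68879796784046), np.float64(-67.88879796784045)) 1.175
```

Emit:
{"fn": "servo_tool", "kwargs": {"targets": [{"slide": [0.043,-0.029,0.003],"delta_rot": [0,0,-5.3]},{"slide": [0.086,-0.057,0.006],"delta_rot": [0,0,-10.7]},{"slide": [0.129,-0.086,0.009],"delta_rot": [0,0,-16]},{"slide": [0.171,-0.115,0.013],"delta_rot": [0,0,-21.3]},{"slide": [0.214,-0.143,0.016],"delta_rot": [0,0,-26.7]},{"slide": [0.257,-0.172,0.019],"delta_rot": [0,0,-32]},{"slide": [0.3,-0.201,0.022],"delta_rot": [0,0,-37.4]},{"slide": [0.33,-0.221,0.024],"delta_rot": [0,0,-42.7]},{"slide": [0.343,-0.229,0.025],"delta_rot": [0,0,-42.7]},{"slide": [0.343,-0.229,0.025],"delta_rot": [0,0,-42.7]},{"slide": [0.343,-0.229,0.025],"delta_rot": [0,0,-42.7]}]}}

```text
clock: 2.55
eef_pos: [0.4397, -0.207, 0.2012]
eef_rot: [0.0, 0.844, 0.536, -0.0]
force: [-1.2, 0.4, 0.8]
width: 0.0938
grasp_force: 0.0
```

Run:
```python
from h import *
p=shot('wrist');save(p,'w1.png');s=arm.sense();print(s['eef_pos'],s['clock'],s['eef_rot'])
print(whitecap(p,(.439,-.208),.084,.015))
for r in models.outline_of('vial',p): print(r['score'],r['point'],r['region'].sum())
```

```text
[ 0.43970348 -0.20696922  0.20119276] 2.6 [ 5.52086682e-06  8.44031916e-01  5.36292916e-01 -1.81693596e-04]
(((279.4748840332031, 198.33682250976562), (36.08246612548828, 50.698429107666016), 178.8872833251953), array([ 0.4409051 , -0.20329517,  0.084     ]), np.float64(18.38972745714822))
0.67 [198.2, 279.5] 1419
```

View pics/w1.png

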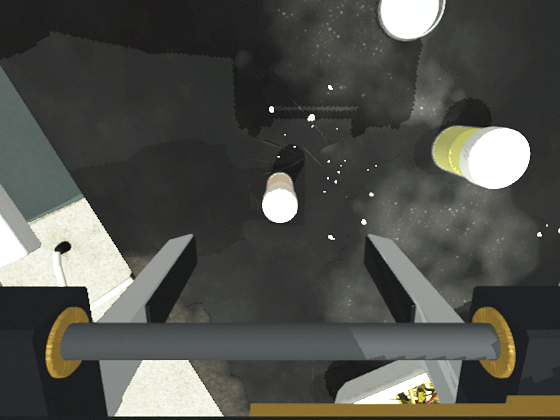

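The wrist view shows the vial cap at about (280,205), centred between the fingers, with the jar on the right. I'll fit the cap silhouette (top and skirt) to get its centre.

```bash
cat >> h.py <<'E'
from scipy.optimize import fsolve
def model_cap(p,X,h,capH,rad):
    t=np.linspace(0,2*np.pi,60); pts=np.vstack([np.c_[X[0]+rad*np.cos(t),X[1]+rad*np.sin(t),0*t+z] for z in (h,h-capH)])
    return cv2.convexHull(proj(p,pts).astype(np.float32))
def cen(h): m=cv2.moments(h); return np.array([m['m10']/m['m00'],m['m01']/m['m00']])
def fitcap(p,X0,h,capH,rad,thr=150):
    m=(p['img'].min(2)>thr).astype(np.uint8); n,l,st,ce=cv2.connectedComponentsWithStats(m)
    c0=cen(model_cap(p,X0,h,capH,rad)); A=cv2.contourArea(model_cap(p,X0,h,capH,rad))
    k=min([i for i in range(1,n) if .4*A<st[i,4]<2*A],key=lambda i:np.hypot(*(ce[i]-c0)))
    X=fsolve(lambda X: cen(model_cap(p,X,h,capH,rad))-ce[k],X0); return X, st[k,4], cv2.contourArea(model_cap(p,X,h,capH,rad))
E
python3 - <<'E'
from h import *
p=shot('wrist');s=arm.sense()
X,a,b=fitcap(p,(.439,-.208),.084,.017,.015);print(X,a,b)
try: print('jar',fitcap(p,(.616,-.249),.077,.016,.025))
except Exception as e: print(e)
for n in ('top','side'):
    q=shot(n)
    print(n,fitcap(q,(.439,-.208),.084,.017,.015),fitcap(q,(.616,-.249),.077,.016,.025))
print(move(s,(*X,.065),-25.2))
E
```

```text
[ 0.4390285  -0.20761149] 1176 1159.267221347196
jar (array([ 0.61437536, -0.25044573]), np.int32(3508), 3590.0709402739303)
top (array([ 0.43926998, -0.20846593]), np.int32(141), 171.34067728510126) (array([ 0.6171408 , -0.25011617]), np.int32(396), 434.74199648667127)
side (array([ 0.43771124, -0.20312367]), np.int32(168), 221.00068667088635) (array([ 0.60720141, -0.23059073]), np.int32(661), 456.71520842192695)
(array([ -1.2,  -0.4, 136.3]), np.float64(0.1021941786695777), np.float64(-25.09780582133043))
```

Emit:
{"fn": "servo_tool", "kwargs": {"targets": [{"slide": [-0.001,0,0.04],"delta_rot": [0,0,0]},{"slide": [-0.001,0,0.08],"delta_rot": [0,0,0]},{"slide": [-0.001,0,0.105],"delta_rot": [0,0,0]},{"slide": [-0.001,0,0.12],"delta_rot": [0,0,0]},{"slide": [-0.001,0,0.12],"delta_rot": [0,0,0]},{"slide": [-0.001,0,0.12],"delta_rot": [0,0,0]}]}}

```text
clock: 3.55
eef_pos: [0.4404, -0.2069, 0.0821]
eef_rot: [0.0, 0.843, 0.537, 0.0]
force: [0.1, 0.4, 0.8]
width: 0.0941
grasp_force: 0.0
```

Emit:
{"fn": "servo_tool", "kwargs": {"targets": [{"slide": [0,0,0],"delta_rot": [0,0,0]},{"slide": [0,0,0],"delta_rot": [0,0,0]},{"slide": [0,0,0],"delta_rot": [0,0,0]},{"slide": [0,0,0],"delta_rot": [0,0,0]},{"slide": [0,0,0],"delta_rot": [0,0,0]},{"slide": [0,0,0],"delta_rot": [0,0,0]},{"slide": [0,0,0],"delta_rot": [0,0,0]},{"slide": [0,0,0],"delta_rot": [0,0,0]}], "fingers": 0.02, "force": 10}}

```text
clock: 4.55
eef_pos: [0.4399, -0.2066, 0.0812]
eef_rot: [-0.0, 0.843, 0.537, -0.0]
force: [0.5, 0.2, -0.4]
width: 0.0285
grasp_force: 10.0
```

Emit:
{"fn": "servo_tool", "kwargs": {"targets": [{"slide": [0,0,-0.04],"delta_rot": [0,0,0]},{"slide": [0,0,-0.09],"delta_rot": [0,0,0]},{"slide": [0.015,0,-0.13],"delta_rot": [0,0,0]},{"slide": [0.055,-0.002,-0.15],"delta_rot": [0,0,0]},{"slide": [0.1,-0.003,-0.15],"delta_rot": [0,0,0]},{"slide": [0.15,-0.005,-0.15],"delta_rot": [0,0,0]},{"slide": [0.2,-0.007,-0.15],"delta_rot": [0,0,0]},{"slide": [0.25,-0.009,-0.15],"delta_rot": [0,0,0]},{"slide": [0.295,-0.01,-0.15],"delta_rot": [0,0,0]},{"slide": [0.33,-0.011,-0.15],"delta_rot": [0,0,0]},{"slide": [0.35,-0.012,-0.15],"delta_rot": [0,0,0]},{"slide": [0.355,-0.012,-0.15],"delta_rot": [0,0,0]},{"slide": [0.355,-0.012,-0.15],"delta_rot": [0,0,0]},{"slide": [0.355,-0.012,-0.15],"delta_rot": [0,0,0]}]}}

```text
clock: 6.3
eef_pos: [0.5789, 0.1189, 0.2313]
eef_rot: [0.0, 0.844, 0.537, -0.0]
force: [-1.0, -0.9, -0.1]
width: 0.0282
grasp_force: 10.0
```

Run:
```python
from h import *
p=shot('wrist');save(p,'w2.png');s=arm.sense();print(s['eef_pos'],s['clock'],s['width'],s['grasp_force'],move(s,(.606,.173,.2),-25.2))
print(proj(p,np.array([[.606,.173,.034],[.5385,.030,.034],[.5714,.1019,.122]])))
```

```text
[0.57893364 0.11905991 0.23132578] 6.35 0.02847680058282735 10.000000049922164 (array([60.3,  1.7, 31.3]), np.float64(0.1383259199681106), np.float64(-25.06167408003189))
[[281.58125033 123.13724803]
 [281.01316293 268.89480608]
 [280.53584014 227.74433461]]
```

View pics/w2.png

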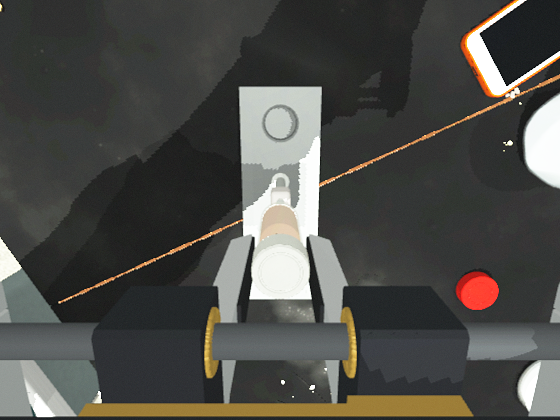

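The wrist view shows the small nest at about (281,123), matching the projection (281.6,123.1), and the carrier edges run parallel to the image columns. I'll fit the nest rim precisely, and the held vial cap too.

```bash
cat >> h.py <<'E'
def fitnest(p,X0,rad,z=.034,span=.006):
    """find XY so that the projected rim circle lies on the strongest inward darkening/edges"""
    g=cv2.GaussianBlur(p['img'].mean(2).astype(np.float32),(0,0),1.0)
    gm=cv2.magnitude(cv2.Sobel(g,5,1,0),cv2.Sobel(g,5,0,1)); t=np.linspace(0,2*np.pi,180,endpoint=False)
    best=[]
    for dx in np.arange(-span,span+1e-6,.0005):
        for dy in np.arange(-span,span+1e-6,.0005):
            q=proj(p,np.c_[X0[0]+dx+rad*np.cos(t),X0[1]+dy+rad*np.sin(t),0*t+z]).astype(np.float32)
            v=cv2.remap(gm,q[:,0],q[:,1],cv2.INTER_LINEAR); best.append((np.minimum(v,60).mean(),X0[0]+dx,X0[1]+dy))
    best.sort(reverse=True); b=np.array(best[:8]); return b[0], b[:,1:].mean(0)
def draw(p,rings,n,box,f):
    im=p['img'][:,:,::-1].copy(); x0,x1,y0,y1=box; im=cv2.resize(im[y0:y1,x0:x1],None,fx=f,fy=f,interpolation=cv2.INTER_CUBIC)
    t=np.linspace(0,2*np.pi,40)
    for X,r,z in rings:
        for q in proj(p,np.c_[X[0]+r*np.cos(t),X[1]+r*np.sin(t),0*t+z]): cv2.circle(im,tuple(int(v) for v in ((q-[x0,y0])*f+f/2)),1,(0,0,255),-1)
    cv2.imwrite('pics/'+n,im)
E
python3 - <<'E'
from h import *
p=shot('wrist');s=arm.sense()
a,b=fitnest(p,(.606,.173),.0165);print(a,b)
M=rot(s['eef_rot']);zt=s['eef_pos'][2]+.003
# held vial: cap top 84 mm up; TCP was 81.2 above table when gripped
X,A,B=fitcap(p,s['eef_pos'][:2],zt,.017,.015,thr=200);print('held',X,A,B,(M.T@np.r_[X-s['eef_pos'][:2],0]).round(4))
draw(p,[(b,.0165,.034),(X,.015,zt),(X,.014,zt-.084)],'w3.png',(210,350,80,310),2.6)
q=shot('top');print('top',fitnest(q,(.606,.173),.0165))
E
```

```text
[59.82371902  0.6065      0.1735    ] [0.6061875 0.173625 ]
held [0.57626735 0.11344038] 2859 3449.9270498142578 [-0.0064  0.      0.    ]
top (array([32.28132629,  0.612     ,  0.167     ]), array([0.6114375, 0.1673125]))
```

View pics/w3.png

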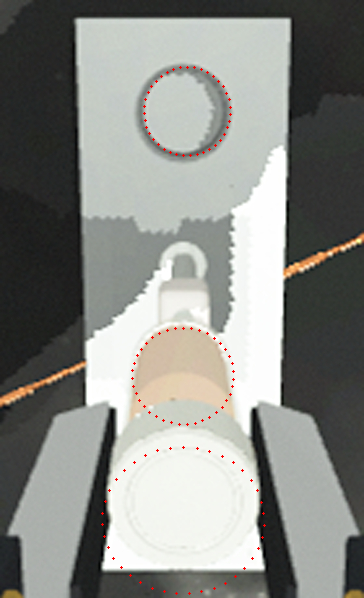

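Run:
```python
from h import *
p=shot('wrist');s=arm.sense();M=rot(s['eef_rot']);zt=s['eef_pos'][2]+.003
f=lambda x,y:(210+(x+.5-1.3)/2.6,80+(y+.5-1.3)/2.6)
for n,uv,z in [('captop',f(183,500),zt),('bottom far edge',f(183,322),zt-.084),('nest',f(184.5,111),.034),('nestL',f(136,111),.034),('nestR',f(233,111),.034),('nestT',f(184,62),.034),('nestB',f(184,160),.034),('capL',f(104,500),zt),('capR',f(262,500),zt)]:
    X=ray(p,uv,z);print(n,X.round(4),(M.T@(X-s['eef_pos'])*1000).round(1))
```

```text
captop [0.5782 0.1178 0.2343] [-2.  0. -3.]
bottom far edge [0.5829 0.1279 0.1503] [ 9.2  0.1 81. ]
nest [0.6055 0.1747 0.034 ] [ 61.1   0.7 197.3]
nestL [0.5887 0.1825 0.034 ] [ 61.1 -17.8 197.3]
nestR [0.6223 0.1668 0.034 ] [ 61.1  19.2 197.3]
nestT [0.613 0.191 0.034] [ 79.1   0.5 197.3]
nestB [0.5975 0.158  0.034 ] [ 42.6   0.5 197.3]
capL [0.565  0.124  0.2343] [ -2.  -14.5  -3. ]
capR [0.5914 0.1117 0.2343] [-2.  14.6 -3. ]
```

Emit:
{"fn": "servo_tool", "kwargs": {"targets": [{"slide": [0.032,0.0005,0],"delta_rot": [0,0,0]},{"slide": [0.0625,0.0005,0],"delta_rot": [0,0,0]},{"slide": [0.0635,0.0005,0.03],"delta_rot": [0,0,0]},{"slide": [0.0635,0.0005,0.065],"delta_rot": [0,0,0]},{"slide": [0.0635,0.0005,0.09],"delta_rot": [0,0,0]},{"slide": [0.0635,0.0005,0.104],"delta_rot": [0,0,0]},{"slide": [0.0635,0.0005,0.104],"delta_rot": [0,0,0]},{"slide": [0.0635,0.0005,0.104],"delta_rot": [0,0,0]}]}}

```text
clock: 7.5
eef_pos: [0.6068, 0.1778, 0.1283]
eef_rot: [0.0, 0.843, 0.537, 0.001]
force: [0.1, 0.6, 0.3]
width: 0.0285
grasp_force: 10.0
```

Run:
```python
from h import *
s=arm.sense();print(s['eef_pos'],s['force'])
p=shot('wrist');q=shot('side')
c=proj(q,np.array([.6055,.174,.05]))[0].astype(int);print(c)
a=cv2.resize(p['img'][150:350,210:350],None,fx=2.8,fy=2.8,interpolation=2)
b=cv2.resize(q['img'][c[1]-60:c[1]+40,c[0]-35:c[0]+35],None,fx=5.6,fy=5.6,interpolation=2)
cv2.imwrite('pics/v4.png',np.hstack([a,b])[:,:,::-1])
```

```text
[0.60675728 0.17780449 0.1282909 ] [0.12606396 0.58967058 0.25571092]
[265 193]
```

View pics/v4.png

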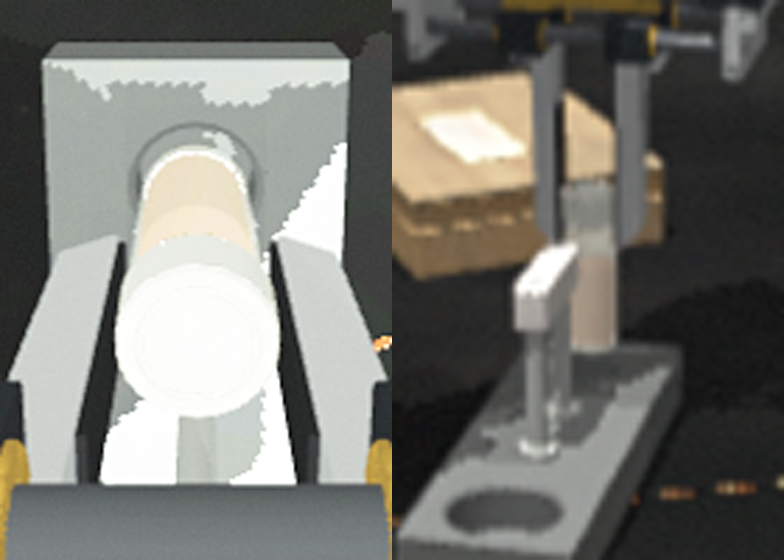

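Run:
```python
from h import *
s=arm.sense();p=shot('wrist');M=rot(s['eef_rot'])
f=lambda x,y:(210+(x+.5-1.4)/2.8,150+(y+.5-1.4)/2.8)
zb=s['eef_pos'][2]-.0812
for n,uv,z in [('vial far',f(198,146),zb),('nest far',f(196,123),.034),('nestL',f(130,170),.034),('nestR',f(262,170),.034),('capT',f(197,337),zb+.084)]:
    print(n,(M.T@(ray(p,uv,z)-s['eef_pos'])*1000).round(1))
# sensitivity: expected nest far row if vial centred
```

```text
vial far [10.6  0.2 81.2]
nest far [13.4 -0.3 94.3]
nestL [  0.4 -18.   94.2]
nestR [ 0.4 17.4 94.3]
capT [-0.9 -0.  -2.8]
```

Emit:
{"fn": "servo_tool", "kwargs": {"targets": [{"slide": [-0.0013,-0.0004,0],"delta_rot": [0,0,0]},{"slide": [-0.0013,-0.0004,0.005],"delta_rot": [0,0,0]},{"slide": [-0.0013,-0.0004,0.009],"delta_rot": [0,0,0]},{"slide": [-0.0013,-0.0004,0.013],"delta_rot": [0,0,0]},{"slide": [-0.0013,-0.0004,0.016],"delta_rot": [0,0,0]},{"slide": [-0.0013,-0.0004,0.018],"delta_rot": [0,0,0]},{"slide": [-0.0013,-0.0004,0.018],"delta_rot": [0,0,0]}]}}

```text
clock: 8.52
eef_pos: [0.6053, 0.1766, 0.1091]
eef_rot: [-0.0, 0.843, 0.537, -0.0]
force: [-0.1, -0.5, -0.1]
width: 0.0286
grasp_force: 10.0
```

Emit:
{"fn": "servo_tool", "kwargs": {"targets": [{"slide": [0,0,0.005],"delta_rot": [0,0,0]},{"slide": [0,0,0.01],"delta_rot": [0,0,0]},{"slide": [0,0,0.014],"delta_rot": [0,0,0]},{"slide": [0,0,0.016],"delta_rot": [0,0,0]},{"slide": [0,0,0.018],"delta_rot": [0,0,0]},{"slide": [0,0,0.018],"delta_rot": [0,0,0]}]}}

```text
clock: 9.28
eef_pos: [0.6055, 0.1767, 0.0913]
eef_rot: [0.0, 0.843, 0.537, 0.0]
force: [-0.2, -0.1, -0.7]
width: 0.0281
grasp_force: 10.0
```

Emit:
{"fn": "servo_tool", "kwargs": {"targets": [{"slide": [0,0,0],"delta_rot": [0,0,0]},{"slide": [0,0,0],"delta_rot": [0,0,0]},{"slide": [0,0,0],"delta_rot": [0,0,0]},{"slide": [0,0,0],"delta_rot": [0,0,0]},{"slide": [0,0,0],"delta_rot": [0,0,0]},{"slide": [0,0,-0.015],"delta_rot": [0,0,0]},{"slide": [0,0,-0.06],"delta_rot": [0,0,0]},{"slide": [0,0,-0.11],"delta_rot": [0,0,0]},{"slide": [-0.04,0.02,-0.13],"delta_rot": [0,0,0]},{"slide": [-0.09,0.045,-0.13],"delta_rot": [0,0,0]},{"slide": [-0.14,0.07,-0.13],"delta_rot": [0,0,0]},{"slide": [-0.19,0.095,-0.13],"delta_rot": [0,0,0]},{"slide": [-0.24,0.12,-0.13],"delta_rot": [0,0,0]},{"slide": [-0.29,0.145,-0.13],"delta_rot": [0,0,0]},{"slide": [-0.335,0.167,-0.12],"delta_rot": [0,0,0]},{"slide": [-0.365,0.183,-0.11],"delta_rot": [0,0,0]},{"slide": [-0.382,0.191,-0.11],"delta_rot": [0,0,0]},{"slide": [-0.382,0.191,-0.11],"delta_rot": [0,0,0]},{"slide": [-0.382,0.191,-0.11],"delta_rot": [0,0,0]}], "fingers": 0.094}}

```text
clock: 11.65
eef_pos: [0.6177, -0.2484, 0.202]
eef_rot: [0.0, 0.843, 0.538, 0.0]
force: [-0.4, 1.7, -0.5]
width: 0.0943
grasp_force: 0.0
```

Run:
```python
from h import *
s=arm.sense();p=shot('wrist');print(s['eef_pos'],s['width'])
X,a,b=fitcap(p,(.6155,-.250),.077,.016,.025,thr=170);print(X,a,b,move(s,(*X,.074)))
q=shot('top');print(fitcap(q,(.606,.173),.094,.017,.015),fitcap(q,(.6155,-.250),.077,.016,.025,130))
c=proj(q,np.array([.6055,.174,.06]))[0].astype(int);print(c)
b=q['img'][c[1]-35:c[1]+65,c[0]-40:c[0]+100]
w=p['img'][100:300,160:440]
cv2.imwrite('pics/v5.png',np.vstack([cv2.resize(w,(420,300)),cv2.resize(b,(420,300),interpolation=2)])[:,:,::-1])
```

```text
[ 0.61768389 -0.24843966  0.20204159] 0.09427036833647101
[ 0.61449372 -0.25149367] 2514 2842.4864395135082 (array([ -4.2,  -1.7, 128. ]), None, np.float64(-24.87035045880372))
(array([0.67122298, 0.48634295]), np.int32(250), 187.2450661000621) (array([ 0.62155782, -0.24494513]), np.int32(276), 433.58759486605413)
[208 200]
```

View pics/v5.png

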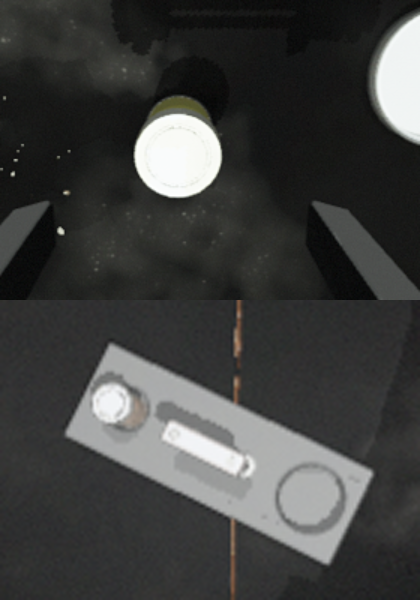

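Top view: the vial stands upright in the small nest. Wrist view: the jar cap disc is centred at about (279,203). I'll refine its centre as a plain disc.

Run:
```python
from h import *
s=arm.sense();p=shot('wrist');M=rot(s['eef_rot'])
for t in (100,150,200): 
    X,a,b=fitcap(p,(.6155,-.250),.077,.0001,.025,thr=t);print(X,a,b,(M.T@(np.r_[X,0]-s['eef_pos'])*1000).round(1),move(s,(*X,.074),-25.2))
e,X,r=whitecap(p,(.6155,-.250),.077,.025);print(e,X)
```

```text
[ 0.6151051  -0.25036046] 2610 2697.2937168140197 [ -2.7  -1.7 201.8] (array([ -2.6,  -1.6, 127.8]), np.float64(0.3336451532904192), np.float64(-24.866354846709577))
[ 0.61513867 -0.25043385] 2536 2696.9127257396467 [ -2.7  -1.6 201.8] (array([ -2.7,  -1.6, 127.8]), np.float64(0.3336451532904192), np.float64(-24.866354846709577))
[ 0.61507183 -0.25039145] 2481 2696.988507684786 [ -2.7  -1.7 201.8] (array([ -2.7,  -1.6, 127.8]), np.float64(0.3336451532904192), np.float64(-24.866354846709577))
((278.12701416015625, 203.07553100585938), (55.61056137084961, 57.832096099853516), 91.69441986083984) [ 0.61531121 -0.24989703  0.077     ]
```

Emit:
{"fn": "servo_tool", "kwargs": {"targets": [{"slide": [-0.0032,-0.0016,0.04],"delta_rot": [0,0,-0.3]},{"slide": [-0.0032,-0.0016,0.08],"delta_rot": [0,0,-0.3]},{"slide": [-0.0032,-0.0016,0.11],"delta_rot": [0,0,-0.3]},{"slide": [-0.0032,-0.0016,0.126],"delta_rot": [0,0,-0.3]},{"slide": [-0.0032,-0.0016,0.126],"delta_rot": [0,0,-0.3]},{"slide": [-0.0032,-0.0016,0.126],"delta_rot": [0,0,-0.3]}]}}

```text
clock: 12.55
eef_pos: [0.6151, -0.2526, 0.0766]
eef_rot: [0.001, 0.842, 0.54, 0.001]
force: [0.0, 0.4, 0.2]
width: 0.0941
grasp_force: 0.0
```

Emit:
{"fn": "servo_tool", "kwargs": {"targets": [{"slide": [0,0,0],"delta_rot": [0,0,0]},{"slide": [0,0,0],"delta_rot": [0,0,0]},{"slide": [0,0,0],"delta_rot": [0,0,0]},{"slide": [0,0,0],"delta_rot": [0,0,0]},{"slide": [0,0,0],"delta_rot": [0,0,0]},{"slide": [0,0,0],"delta_rot": [0,0,0]},{"slide": [0,0,0],"delta_rot": [0,0,0]}], "fingers": 0.04, "force": 12}}

```text
clock: 13.42
eef_pos: [0.6143, -0.2525, 0.0752]
eef_rot: [-0.0, 0.842, 0.54, -0.0]
force: [-0.9, 0.4, 0.6]
width: 0.0485
grasp_force: 12.0
```

Emit:
{"fn": "servo_tool", "kwargs": {"targets": [{"slide": [0,0,-0.03],"delta_rot": [0,0,0]},{"slide": [0,0,-0.07],"delta_rot": [0,0,0]},{"slide": [0.005,-0.005,-0.11],"delta_rot": [0,0,0.2]},{"slide": [0.03,-0.034,-0.14],"delta_rot": [0,0,0.5]},{"slide": [0.063,-0.071,-0.14],"delta_rot": [0,0,0.5]},{"slide": [0.096,-0.108,-0.14],"delta_rot": [0,0,0.5]},{"slide": [0.126,-0.142,-0.14],"delta_rot": [0,0,0.5]},{"slide": [0.15,-0.17,-0.14],"delta_rot": [0,0,0.5]},{"slide": [0.162,-0.184,-0.14],"delta_rot": [0,0,0.5]},{"slide": [0.165,-0.187,-0.14],"delta_rot": [0,0,0.5]},{"slide": [0.165,-0.187,-0.14],"delta_rot": [0,0,0.5]},{"slide": [0.165,-0.187,-0.14],"delta_rot": [0,0,0.5]}]}}

```text
clock: 14.92
eef_pos: [0.5137, -0.0256, 0.215]
eef_rot: [-0.0, 0.845, 0.535, -0.0]
force: [-0.4, 0.2, -1.2]
width: 0.0488
grasp_force: 12.0
```

Run:
```python
from h import *
s=arm.sense();p=shot('wrist');M=rot(s['eef_rot']);print(s['eef_pos'],s['width'],move(s,(.5385,.03,.2),-25.2))
zt=s['eef_pos'][2]+.0018
print(fitnest(p,(.5385,.0305),.02625+.002))
draw(p,[],'w6.png',(180,380,20,320),2)
```

```text
[ 0.51368794 -0.02562281  0.21502528] 0.04882502726350276 (array([60.9, -1.3, 15. ]), np.float64(-0.06755536630855374), np.float64(-25.26755536630855))
(array([6.000e+01, 5.375e-01, 2.950e-02]), array([0.53725, 0.02875]))
```

View pics/w6.png

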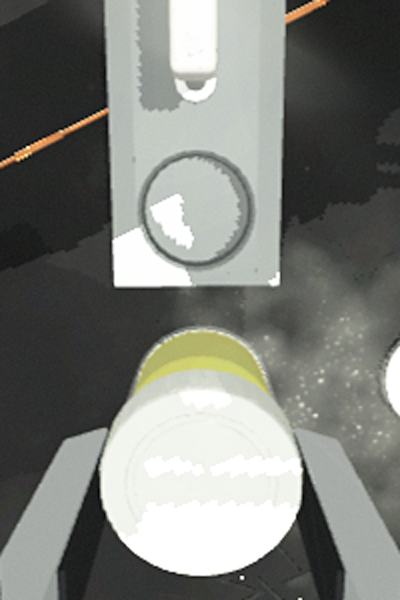

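The wrist view shows the large nest rim centred at crop (197,209). The held jar's cap top is at about (201,475) and its bottom far edge at row 326. I'll convert these to tool axes.

Run:
```python
from h import *
s=arm.sense();p=shot('wrist');M=rot(s['eef_rot']);z=s['eef_pos'][2]
f=lambda x,y:(180+(x+.5-1)/2,20+(y+.5-1)/2)
for n,uv,h in [('captop',f(201,475),z+.0018),('capL',f(100,475),z+.0018),('capR',f(302,475),z+.0018),('capnear',f(201,577),z+.0018),('botfar',f(201,326),z-.0752),('nest',f(197,209),.034),('nL',f(139,209),.034),('nR',f(255,209),.034),('nT',f(197,150),.034),('nB',f(197,268),.034),('bL',f(113,280),.034),('bR',f(281,280),.034)]:
    X=ray(p,uv,h);print(n,X.round(4),(M.T@(X-s['eef_pos'])*1000).round(1))
```

```text
captop [ 0.516  -0.0207  0.2168] [ 5.3  0.1 -1.8]
capL [ 0.4942 -0.0104  0.2168] [  5.3 -24.   -1.8]
capR [ 0.5377 -0.031   0.2168] [ 5.3 24.2 -1.8]
capnear [ 0.5042 -0.0455  0.2168] [-22.2   0.1  -1.8]
botfar [ 0.5246 -0.0024  0.1398] [25.5  0.1 75.2]
nest [0.5377 0.0296 0.034 ] [ 60.1  -1.7 181. ]
nL [0.5129 0.0414 0.034 ] [ 60.1 -29.1 181.1]
nR [0.5626 0.0179 0.034 ] [ 60.1  25.8 181. ]
nT [0.5492 0.0538 0.034 ] [ 86.8  -1.6 181. ]
nB [0.5258 0.0044 0.034 ] [ 32.2  -1.7 181. ]
bL [0.4863 0.0166 0.034 ] [ 26.4 -42.6 181.1]
bR [ 0.5603 -0.0183  0.034 ] [ 26.4  39.2 181. ]
```

Emit:
{"fn": "servo_tool", "kwargs": {"targets": [{"slide": [0.03,-0.001,0],"delta_rot": [0,0,0]},{"slide": [0.056,-0.0018,0],"delta_rot": [0,0,0]},{"slide": [0.0575,-0.0018,0.03],"delta_rot": [0,0,0]},{"slide": [0.0575,-0.0018,0.06],"delta_rot": [0,0,0]},{"slide": [0.0575,-0.0018,0.08],"delta_rot": [0,0,0]},{"slide": [0.0575,-0.0018,0.093],"delta_rot": [0,0,0]},{"slide": [0.0575,-0.0018,0.093],"delta_rot": [0,0,0]},{"slide": [0.0575,-0.0018,0.093],"delta_rot": [0,0,0]}]}}

```text
clock: 16.02
eef_pos: [0.5366, 0.0282, 0.1229]
eef_rot: [0.0, 0.844, 0.536, 0.0]
force: [1.5, -0.5, -1.1]
width: 0.0485
grasp_force: 12.0
```

Run:
```python
from h import *
s=arm.sense();p=shot('wrist');print(s['eef_pos'],s['force'],move(s,(.5377,.0296,.1)))
draw(p,[],'w7.png',(180,380,60,310),2.4)
```

```text
[0.53661431 0.02823505 0.12291975] [ 1.4797757  -0.4900262  -1.09446693] (array([ 1.7,  0.4, 22.9]), None, np.float64(-25.188655468951016))
```

View pics/w7.png

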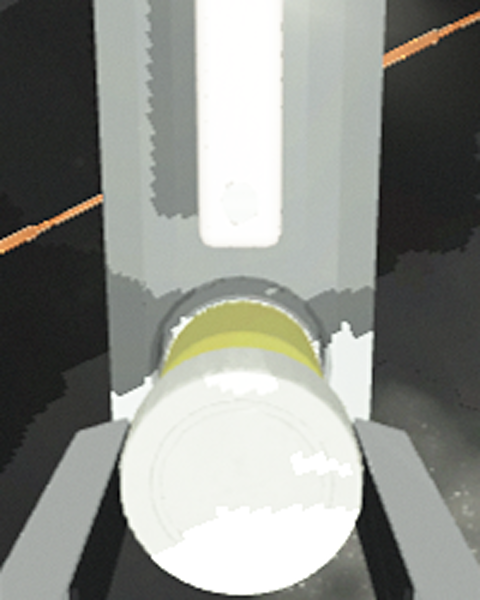

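Run:
```python
from h import *
s=arm.sense();p=shot('wrist');M=rot(s['eef_rot']);z=s['eef_pos'][2]
f=lambda x,y:(180+(x+.5-1.2)/2.4,60+(y+.5-1.2)/2.4)
for n,uv,h in [('botfar',f(242,297),z-.0752),('nest far',f(242,276),.034),('bL',f(108,350),.034),('bR',f(374,350),.034),('capnear',f(242,597),z+.0018),('jL',f(166,355),z-.0752+.03),('jR',f(321,355),z-.0752+.03)]:
    X=ray(p,uv,h);print(n,X.round(4),(M.T@(X-s['eef_pos'])*1000).round(1))
```

```text
botfar [0.5477 0.0507 0.0478] [25.   0.3 75.2]
nest far [0.5492 0.0539 0.034 ] [28.5  0.4 89. ]
bL [0.5026 0.0506 0.034 ] [  5.7 -40.5  89. ]
bR [0.5759 0.016  0.034 ] [ 5.6 40.6 89. ]
capnear [0.5274 0.008  0.1248] [-22.3   0.2  -1.8]
jL [0.5268 0.0512 0.0778] [ 16.5 -18.7  45.2]
jR [0.5619 0.0346 0.0778] [16.5 20.1 45.2]
```

Emit:
{"fn": "servo_tool", "kwargs": {"targets": [{"slide": [-0.0006,0,0],"delta_rot": [0,0,0]},{"slide": [-0.0006,0,0.005],"delta_rot": [0,0,0]},{"slide": [-0.0006,0,0.009],"delta_rot": [0,0,0]},{"slide": [-0.0006,0,0.013],"delta_rot": [0,0,0]},{"slide": [-0.0006,0,0.016],"delta_rot": [0,0,0]},{"slide": [-0.0006,0,0.019],"delta_rot": [0,0,0]},{"slide": [-0.0006,0,0.019],"delta_rot": [0,0,0]}]}}

```text
clock: 17.0
eef_pos: [0.5358, 0.0277, 0.103]
eef_rot: [-0.0, 0.844, 0.536, -0.0]
force: [0.3, -0.5, -0.7]
width: 0.0487
grasp_force: 12.0
```

No contact force with the jar bottom 6 mm inside the rim, so it has entered the nest. I'll lower it to the floor.

Emit:
{"fn": "servo_tool", "kwargs": {"targets": [{"slide": [0,0,0.005],"delta_rot": [0,0,0]},{"slide": [0,0,0.01],"delta_rot": [0,0,0]},{"slide": [0,0,0.014],"delta_rot": [0,0,0]},{"slide": [0,0,0.0165],"delta_rot": [0,0,0]},{"slide": [0,0,0.018],"delta_rot": [0,0,0]},{"slide": [0,0,0.018],"delta_rot": [0,0,0]}]}}

```text
clock: 17.75
eef_pos: [0.5359, 0.0278, 0.0852]
eef_rot: [-0.0, 0.844, 0.536, 0.0]
force: [0.1, -0.3, -1.2]
width: 0.0485
grasp_force: 12.0
```

Emit:
{"fn": "servo_tool", "kwargs": {"targets": [{"slide": [0,0,0],"delta_rot": [0,0,0]},{"slide": [0,0,0],"delta_rot": [0,0,0]},{"slide": [0,0,0],"delta_rot": [0,0,0]},{"slide": [0,0,0],"delta_rot": [0,0,0]},{"slide": [0,0,0],"delta_rot": [0,0,0]},{"slide": [0,0,-0.02],"delta_rot": [0,0,0]},{"slide": [0,0,-0.07],"delta_rot": [0,0,0]},{"slide": [0,0,-0.12],"delta_rot": [0,0,0]},{"slide": [0.03,0.0005,-0.145],"delta_rot": [0,0,0]},{"slide": [0.07,0.001,-0.145],"delta_rot": [0,0,0]},{"slide": [0.082,0.001,-0.145],"delta_rot": [0,0,0]},{"slide": [0.082,0.001,-0.145],"delta_rot": [0,0,0]},{"slide": [0.082,0.001,-0.145],"delta_rot": [0,0,0]}], "fingers": 0.094}}

```text
clock: 19.38
eef_pos: [0.5714, 0.1003, 0.2299]
eef_rot: [0.0, 0.845, 0.536, -0.0]
force: [-0.3, 0.0, -0.6]
width: 0.0941
grasp_force: 0.0
```

Run:
```python
from h import *
s=arm.sense();p=shot('wrist');q=shot('side');print(s['eef_pos'],s['width'])
print(proj(p,np.array([.5717,.102,.122])))
c=proj(q,np.array([.56,.08,.06]))[0].astype(int)
a=cv2.resize(p['img'],(448,336)); b=cv2.resize(q['img'][c[1]-60:c[1]+60,c[0]-60:c[0]+56],(325,336),interpolation=2)
cv2.imwrite('pics/v8.png',np.hstack([a,b])[:,:,::-1])
```

```text
[0.57139365 0.10028016 0.22990245] 0.094061978872186
[[279.52942936 203.89163285]]
```

View pics/v8.png

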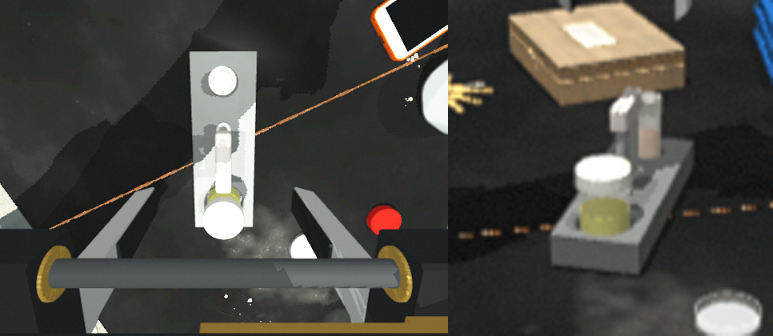

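Both parts are seated upright. The handle bar is at about (279,202), as predicted. The loaded centre of mass sits about 5 mm towards the jar, so I'll grasp slightly that way.

Emit:
{"fn": "servo_tool", "kwargs": {"targets": [{"slide": [-0.0025,0,0.04],"delta_rot": [0,0,0]},{"slide": [-0.0025,0,0.075],"delta_rot": [0,0,0]},{"slide": [-0.0025,0,0.1],"delta_rot": [0,0,0]},{"slide": [-0.0025,0,0.113],"delta_rot": [0,0,0]},{"slide": [-0.0025,0,0.113],"delta_rot": [0,0,0]},{"slide": [-0.0025,0,0.113],"delta_rot": [0,0,0]}]}}

```text
clock: 20.23
eef_pos: [0.5712, 0.0992, 0.1182]
eef_rot: [0.0, 0.844, 0.536, 0.001]
force: [0.9, -0.1, -0.0]
width: 0.0941
grasp_force: 0.0
```

Emit:
{"fn": "servo_tool", "kwargs": {"targets": [{"slide": [0,0,0],"delta_rot": [0,0,0]},{"slide": [0,0,0],"delta_rot": [0,0,0]},{"slide": [0,0,0],"delta_rot": [0,0,0]},{"slide": [0,0,0],"delta_rot": [0,0,0]},{"slide": [0,0,0],"delta_rot": [0,0,0]},{"slide": [0,0,0],"delta_rot": [0,0,0]},{"slide": [0,0,0],"delta_rot": [0,0,0]},{"slide": [0,0,0],"delta_rot": [0,0,0]},{"slide": [0,0,0],"delta_rot": [0,0,0]},{"slide": [0,0,0],"delta_rot": [0,0,0]}], "fingers": 0.005, "force": 45}}

```text
clock: 21.48
eef_pos: [0.5705, 0.0993, 0.1171]
eef_rot: [-0.0, 0.844, 0.536, -0.0]
force: [-0.5, 0.1, -2.5]
width: 0.0154
grasp_force: 45.0
```

Gripped at 45 N with the opening at bar width. Lifting gently by 100 mm.

Emit:
{"fn": "servo_tool", "kwargs": {"targets": [{"slide": [0,0,-0.003],"delta_rot": [0,0,0]},{"slide": [0,0,-0.008],"delta_rot": [0,0,0]},{"slide": [0,0,-0.015],"delta_rot": [0,0,0]},{"slide": [0,0,-0.024],"delta_rot": [0,0,0]},{"slide": [0,0,-0.034],"delta_rot": [0,0,0]},{"slide": [0,0,-0.044],"delta_rot": [0,0,0]},{"slide": [0,0,-0.054],"delta_rot": [0,0,0]},{"slide": [0,0,-0.064],"delta_rot": [0,0,0]},{"slide": [0,0,-0.074],"delta_rot": [0,0,0]},{"slide": [0,0,-0.083],"delta_rot": [0,0,0]},{"slide": [0,0,-0.091],"delta_rot": [0,0,0]},{"slide": [0,0,-0.097],"delta_rot": [0,0,0]},{"slide": [0,0,-0.1],"delta_rot": [0,0,0]},{"slide": [0,0,-0.1],"delta_rot": [0,0,0]},{"slide": [0,0,-0.1],"delta_rot": [0,0,0]},{"slide": [0,0,-0.1],"delta_rot": [0,0,0]},{"slide": [0,0,-0.1],"delta_rot": [0,0,0]}]}}

```text
clock: 23.6
eef_pos: [0.5706, 0.0992, 0.2171]
eef_rot: [-0.0, 0.844, 0.536, -0.0]
force: [0.1, -0.4, -6.2]
width: 0.0157
grasp_force: 45.0
```

Run:
```python
from h import *
s=arm.sense();q=shot('side');t=shot('top');print(s['eef_pos'],s['width'],s['grasp_force'],s['force'],np.abs(s['dq']).max())
c=proj(q,np.array([.56,.08,.15]))[0].astype(int);d=proj(t,np.array([.57,.1,.15]))[0].astype(int);print(c,d)
a=cv2.resize(q['img'][max(c[1]-70,0):c[1]+80,c[0]-75:c[0]+75],(400,400),interpolation=2); b=cv2.resize(t['img'][d[1]-75:d[1]+75,d[0]-75:d[0]+75],(400,400),interpolation=2)
cv2.imwrite('pics/v9.png',np.hstack([a,b])[:,:,::-1])
```

```text
[0.5705901  0.09923614 0.21708194] 0.015713028205544665 44.996636509895325 [ 0.14824579 -0.42582142 -6.18326179] 0.00250315648663487
[254 173] [234 214]
```

View pics/v9.png

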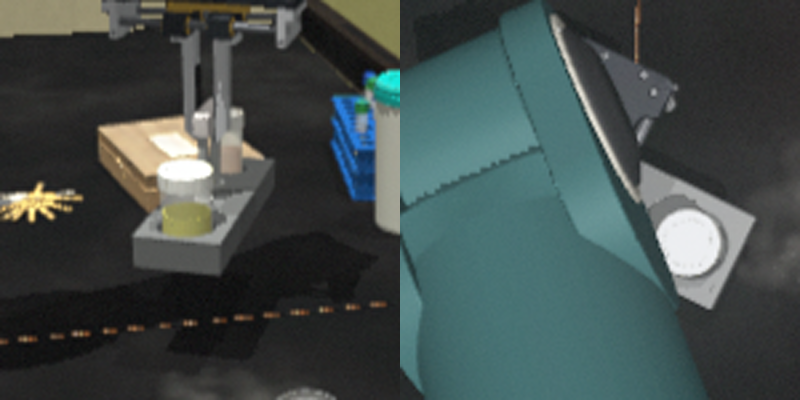

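The carrier hangs level about 10 cm up, jar and vial are seated, and the joints are still. Handing in.

```bash
python3 -c "
from h import *
print(hand_in())"
```

```text
the job is handed in; nothing more can be done
None
```

The job is handed in: the vial and jar stand in their nests and the loaded carrier is held level and steady about 10 cm above the worktop; the dish and red cap were not touched, and no verdict was returned.

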